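# Counterbalance a centrifuge bucket

## Robot

A 6-joint arm with a two-finger parallel gripper is mounted at the origin on the work surface. World frame = base frame: x ahead of the robot, y to its left, z up, the work surface at z = 0. Lengths are in m, angles in rad, forces in N, time in s.
With the tool pointing down it reaches from about 0.25 to 0.775 m from the base axis. Payload 4 kg.
Tool frame: the origin (TCP) lies midway between the tips of the shut fingers; the grasp point (between the pads) lies 19 mm behind it; z points along the fingers, x is the direction in which the jaws open and shut, and the axes are right-handed (so a half turn about z gives the same grasp; the last joint's range is limited). The gripper opens to 94 mm and grips with 3 to 60 N. Pads are 16 mm wide; open, the fingers measure 119 mm over their backs; the gripper's body (75 mm by 177 mm) begins 78 mm behind the grasp point.
Start: joints at [1.127, 0.087, 1.371, -0, 1.684, -0.103], TCP at [0.184, 0.518, 0.206] pointing down, gripper open.
Joint ranges: [-3.1, 3.1], [-0.76, 2.03], [0.27, 2.55], [-1.08, 4.22], [0.17, 2.65], [-2.57, 2.57]. Speed limits (rad/s): [2.79, 2.79, 3.14, 3.14, 3.14, 3.14].

## Interface

Orientations are given as a unit quaternion [x, y, z, w].
In Python, from cell import read_state, grab_frame, hand_in gives the robot as it stands. The module is installed in compiled form; this text tells all that it offers.
- The arm moves only by the tool jog_arm, never from a script. Its argument "rows" is a list of rows, each a list of 3 entries, a list of its own where there are three numbers: the closure in counts, from 0 (fully open) to 255 (shut), then the shift along the tool's x, y, z in cm, then the turn about the tool's z in rad. A call has 1 to 10 rows; each row shifts and turns the commanded pose from where the row before left it, along the tool's axes as they then stand; what a row does not reach is not made up. A row lasts 1/10 s, in which the tool goes at most 50 mm and 8.59 degrees, less where a joint would pass 70% of its speed; a pose out of reach is approached as far as the arm can. A call is refused whole if a number of a shift passes 5 or a number of a turn 0.15, either way. A call with a gripper value outside its range is refused whole. The fingers move at their own pace and stop on an object; "squeeze" is the grip in N (left out, the last holds). Time passes only in rows, so rows that do not move let the fingers close. It gives the time, the measured TCP pose, the force and the opening at its end, in the units of the state.
- read_state(): the state, without advancing time (a new reading comes with each control period).
- grab_frame(name): name is "side" or "top"; returns a dict with "pixels" (400x640x3 uint8, red, green, blue), "range_z" (400x640 float32, m along the optical axis (not along the pixel's ray), 0 where there is no reading), "fx", "fy", "cx", "cy" (pixels), "dist_coeffs" ([k1, k2, p1, p2, k3] as OpenCV has them; the pictures are not rectified), "extrinsics" (4x4, takes a point from world to camera coordinates). Camera axes: x right, y down, z forward; pixel columns grow to the right and rows downward; lengths in m; the calibration is good to about 2 mm. A picture is of the moment at which its call begins.
- hand_in(): hands the job in, once; it reports no verdict.
The state is a dict: "clock": time; "joint_positions": joint angles; "joint_vel": joint speeds; "joint_torque": joint torques, N m; "tool_pos": TCP position; "eef_rot": TCP orientation; "force": force on the tool from outside, world axes, zero at the start; "wrist_torque": the same for the moment, N m; "gripper_width": finger opening in m.
Only numpy, scipy, OpenCV 4.12 (cv2) and the standard library are available. Lean on these libraries where they do the work, as an engineer would, in place of code of your own. Each camera call takes 0.05 s, during which the arm holds its last target.

## Task

Before the spin, counterbalance the loaded centrifuge bucket: bring only as many of the blue slabs as needed from the loading dock onto the empty counter pan, each lying flat and wholly on the pan and the spare ones left in the dock, then trim with the sliding rider until the beam floats level with its pointer at rest in the green band. Do not touch the bucket, drop a slab off the balance or disturb the other things on the bench.

Things in the scene. Friction and masses are not known exactly. Their poses are not given: they have to be found in the camera images.
- beam (a joint): Tilt of the balance beam, rad. 0 = level; positive = counter pan low; negative = bucket (load) pan low. Stops at -0.06 and +0.06. Pivot axis is horizontal along the balance's x axis, 85 above the table. Without the stops it finds its own rest angle in about 1 s: away from the stops it tilts 0.01 rad for about 7 g of difference between the sides, i.e. for about 3.5 of rider travel.
- rider (a joint): Place of the sliding rider along the beam, m. 0 = above the pivot, +0.07 = nearest the counter pan (end of travel), -0.07 = nearest the bucket pan (end). It slides stiffly (about 1.2 N plus some drag) and stays where it is left. With the rider at 0 and both pans empty the beam is level; at +0.07 it is worth 132 g laid on the counter pan, at -0.07 132 g on the bucket pan, in proportion between.
- rider_grip (a point): Centre of the rider's upright black grip, which is 30 long along the beam (balance y) by 20 across by 34 high, standing on a brass block 44 across by 30 along by 26 high; the grip's top is 17 above this point, the block's top 17 below it. To be pushed along the beam. Axes as the balance's (tilting with the beam).
- balance: Grey trip balance fixed to the table (placed differently each time). Origin on the table under the beam's pivot; its y axis runs along the beam from the bucket pan (y = -170) to the counter pan (y = +170), x across, z up. Base 150 x 460 x 30 high. At its +y end is the grey loading dock (see dock_edge). At its -y end a white plate 135 high carries a green band, 11 tall, at the level mark.
- dock_edge (a point): Middle of the top edge of the loading dock, on the side towards the counter pan. Axes as the balance's. The dock's smooth top, 117 above the table, runs 96 in +y from here and is open at both ends; it is 150 wide in x, with three lanes at x = -47, 0, +47, parted by guide ribs 4 thick and 6 high (lanes 42 to 44 wide). The counter pan begins 4 further on in -y.
- counter_pan_floor (a point): Centre of the counter pan's floor. The pan is aluminium, 150 (x) x 110 (y), always horizontal, it only goes up and down: 105 above the table when level, 115 at its upper stop (2 below the dock top), 95 at its lower stop. Rims 6 high on the two x sides and on the inner (-y) side; the side towards the dock is open. Weights count the same wherever they lie on the pan. Axes as the balance's.
- load_pan_floor (a point): Centre of the bucket pan's floor, the same pan with rims all round, carrying the bucket. Axes as the balance's.
- pointer_tip (a point): Tip of the red pointer at the beam's -y end, 264 from the pivot; it plays beside the white plate and is 85 above the table when level. Within the green band = beam within 0.02 rad of level.
- bucket: Steel centrifuge bucket full of capped tubes, 82 diameter, 68 high, standing on the bucket pan; origin under its centre. Its mass is not known: anything from 200 to 600 g. Not to be touched.
- slab1_c (a point): Centre of blue counterweight slab 1: 36 (x) x 66 (y) x 34 (z) block, 200 g, lying at first in a dock lane with its long side along the lane (the balance's y). Slabs are alike. Can be pushed along its lane over the dock edge onto the pan; lies wholly on the pan once its centre is 37 or more past the dock edge, its trailing end lifts by up to about 8 as it tips over the edge; it meets the inner rim at 77 to 80 past it.
- slab2_c (a point): Centre of blue counterweight slab 2: 36 (x) x 66 (y) x 34 (z) block, 200 g, lying at first in a dock lane with its long side along the lane (the balance's y). Slabs are alike. Can be pushed along its lane over the dock edge onto the pan; lies wholly on the pan once its centre is 37 or more past the dock edge, its trailing end lifts by up to about 8 as it tips over the edge; it meets the inner rim at 77 to 80 past it.
- slab3_c (a point): Centre of blue counterweight slab 3: 36 (x) x 66 (y) x 34 (z) block, 200 g, lying at first in a dock lane with its long side along the lane (the balance's y). Slabs are alike. Can be pushed along its lane over the dock edge onto the pan; lies wholly on the pan once its centre is 37 or more past the dock edge, its trailing end lifts by up to about 8 as it tips over the edge; it meets the inner rim at 77 to 80 past it.
- tipbox_orange: Bystander: orange pipette-tip box with clear lid, 85 x 120 x 70 high; origin under its centre. Stands just beyond the balance.
- tipbox_blue: Bystander: blue pipette-tip box with clear lid, 85 x 120 x 70 high; origin under its centre.
- reagent: Bystander: glass reagent bottle with blue cap, 84 diameter, 150 high; origin under its centre.
- amber_jar: Bystander: amber jar, 70 diameter, 100 high; origin under its centre. Stands just beyond the balance.
- tube_rack: Bystander: white rack of tubes with red and blue caps, 100 x 200 x 80 high; origin under its centre.
- tape: Bystander: red tape dispenser, 60 x 130 x 96 high; origin under its centre.
- dishes: Bystander: stack of clear dishes, 90 diameter, 60 high; origin under its centre.

How it is judged:
On the way:
1. at least one slab lies flat and wholly on the counter pan (((y of slab1_c in the frame of counter_pan_floor between -0.025 and 0.025 m and x of slab1_c in the frame of counter_pan_floor between -0.06 and 0.06 m and z of slab1_c in the frame of counter_pan_floor between 0.008 and 0.026 m and angle between slab1_c's own z axis and vertical below 0.1 rad) or (y of slab2_c in the frame of counter_pan_floor between -0.025 and 0.025 m and x of slab2_c in the frame of counter_pan_floor between -0.06 and 0.06 m and z of slab2_c in the frame of counter_pan_floor between 0.008 and 0.026 m and angle between slab2_c's own z axis and vertical below 0.1 rad) or (y of slab3_c in the frame of counter_pan_floor between -0.025 and 0.025 m and x of slab3_c in the frame of counter_pan_floor between -0.06 and 0.06 m and z of slab3_c in the frame of counter_pan_floor between 0.008 and 0.026 m and angle between slab3_c's own z axis and vertical below 0.1 rad))), for 0.2 s.
At the end, for the whole second after the job is handed in: Beam at rest within 0.02 rad of level; at least one slab on the counter pan; every slab either flat and wholly on that pan (centre within 25 mm of its middle along the beam) or still in the dock (centre at least 30 mm behind the edge); bucket within 30 mm of its pan's middle (value of joint beam between -0.02 and 0.02 rad and velocity of joint beam between -0.03 and 0.03 rad/s and ((y of slab1_c in the frame of counter_pan_floor between -0.025 and 0.025 m and x of slab1_c in the frame of counter_pan_floor between -0.06 and 0.06 m and z of slab1_c in the frame of counter_pan_floor between 0.008 and 0.026 m and angle between slab1_c's own z axis and vertical below 0.1 rad) or (y of slab2_c in the frame of counter_pan_floor between -0.025 and 0.025 m and x of slab2_c in the frame of counter_pan_floor between -0.06 and 0.06 m and z of slab2_c in the frame of counter_pan_floor between 0.008 and 0.026 m and angle between slab2_c's own z axis and vertical below 0.1 rad) or (y of slab3_c in the frame of counter_pan_floor between -0.025 and 0.025 m and x of slab3_c in the frame of counter_pan_floor between -0.06 and 0.06 m and z of slab3_c in the frame of counter_pan_floor between 0.008 and 0.026 m and angle between slab3_c's own z axis and vertical below 0.1 rad)) and ((y of slab1_c in the frame of counter_pan_floor between -0.025 and 0.025 m and x of slab1_c in the frame of counter_pan_floor between -0.06 and 0.06 m and z of slab1_c in the frame of counter_pan_floor between 0.008 and 0.026 m and angle between slab1_c's own z axis and vertical below 0.1 rad) or (y of slab1_c in the frame of dock_edge between 0.03 and 0.075 m and x of slab1_c in the frame of dock_edge between -0.07 and 0.07 m and z of slab1_c in the frame of dock_edge between 0.01 and 0.026 m)) and ((y of slab2_c in the frame of counter_pan_floor between -0.025 and 0.025 m and x of slab2_c in the frame of counter_pan_floor between -0.06 and 0.06 m and z of slab2_c in the frame of counter_pan_floor between 0.008 and 0.026 m and angle between slab2_c's own z axis and vertical below 0.1 rad) or (y of slab2_c in the frame of dock_edge between 0.03 and 0.075 m and x of slab2_c in the frame of dock_edge between -0.07 and 0.07 m and z of slab2_c in the frame of dock_edge between 0.01 and 0.026 m)) and ((y of slab3_c in the frame of counter_pan_floor between -0.025 and 0.025 m and x of slab3_c in the frame of counter_pan_floor between -0.06 and 0.06 m and z of slab3_c in the frame of counter_pan_floor between 0.008 and 0.026 m and angle between slab3_c's own z axis and vertical below 0.1 rad) or (y of slab3_c in the frame of dock_edge between 0.03 and 0.075 m and x of slab3_c in the frame of dock_edge between -0.07 and 0.07 m and z of slab3_c in the frame of dock_edge between 0.01 and 0.026 m)) and horizontal distance between bucket and load_pan_floor below 0.03 m); the robot touches nothing.
It fails at once if a slab falls off the dock or pan (height (world z) of any of slab1_c, slab2_c, slab3_c below 0.095 m).
It fails at once if the robot touches the bucket (contact force between any of the fingers, the arm and bucket above 0.5 N).
It fails at once if the bucket is shifted on its pan or tips (horizontal distance between bucket and load_pan_floor above 0.03 m or angle between bucket's own z axis and vertical above 0.2 rad).
It fails at once if a bystander is moved by more than 30 mm (distance of any of tipbox_orange, tipbox_blue, reagent, amber_jar, tube_rack, tape, dishes from where it was at the start of the episode above 0.03 m).
It also fails if it takes over 72 s, if anything falls off the work surface, if the arm or the gripper's body presses on something with over 40 N, if the wrist force passes 120 N, or if a joint passes its speed limit or range.

## Working session

There is one attempt and no reset: what is moved stays moved. The work goes in short steps, Python scripts to look and compute and a tool call to move; the robot and the scene stay as the last step left them, time stands still between calls to the robot, and variables do not carry over. Pictures are saved under pics/ and viewed, and the job is handed in when it is done.

Besides the shell and the picture viewer there is one more tool, called after "Call:" as name(argument=value, ...), one argument or row to a line, values as JSON. jog_arm: Moves the arm, as the interface text tells. Its arguments: {"type":"object","properties":{"rows":{"type":"array"},"squeeze":{"type":"number"}},"required":["rows"]}

```bash
mkdir -p pics; cat > h.py <<'E'
import numpy as np, cv2
from cell import read_state, grab_frame, hand_in
def save(f,n): cv2.imwrite('pics/'+n,cv2.cvtColor(f['pixels'],cv2.COLOR_RGB2BGR))
def world(f):
    K=np.array([[f['fx'],0,f['cx']],[0,f['fy'],f['cy']],[0,0,1]])
    v,u=np.mgrid[0:400,0:640]
    p=cv2.undistortPoints(np.stack([u,v],-1).reshape(-1,1,2).astype(np.float64),K,np.array(f['dist_coeffs'])).reshape(400,640,2)
    z=f['range_z'].astype(float)
    c=np.stack([p[...,0]*z,p[...,1]*z,z],-1)
    E=np.array(f['extrinsics']); W=(c-E[:3,3])@E[:3,:3]
    W[z==0]=np.nan
    return W
def proj(f,P):
    K=np.array([[f['fx'],0,f['cx']],[0,f['fy'],f['cy']],[0,0,1]])
    E=np.array(f['extrinsics'])
    return cv2.projectPoints(np.array(P,float).reshape(-1,3),cv2.Rodrigues(E[:3,:3])[0],E[:3,3],K,np.array(f['dist_coeffs']))[0].reshape(-1,2)
E
python3 - <<'E'
from h import *
s=read_state();print(s)
for n in('top','side'):
    f=grab_frame(n);save(f,n+'0.png');np.savez('f_'+n+'.npz',**f);print(n,-np.array(f['extrinsics'])[:3,:3].T@np.array(f['extrinsics'])[:3,3],f['fx'])
E
```

```text
{'clock': 0.0, 'joint_positions': array([ 1.12690801e+00,  8.79629549e-02,  1.37224597e+00, -6.03072872e-05,
        1.68357033e+00, -1.03108341e-01]), 'joint_vel': array([ 6.14291954e-04,  1.99821144e-03,  5.50260988e-04, -7.58066284e-05,
       -2.55125610e-03,  7.11935641e-04]), 'joint_torque': array([ 6.43848525e-04, -3.40164793e+01, -3.02433479e+01,  7.16475584e-02,
        3.27498943e-02, -2.09623690e-04]), 'tool_pos': array([0.18361727, 0.51787049, 0.20430402]), 'eef_rot': array([ 8.16770181e-01,  5.76962109e-01, -9.38477497e-04,  5.61660577e-04]), 'force': array([ 0.11814564,  0.06596809, -0.26585547]), 'wrist_torque': array([ 0.00910782,  0.01238194, -0.00535565]), 'gripper_width': 0.09401266877242742}
top [0.33101917 0.02244266 1.61377835] 471.08343443968033
side [-0.1438691   1.04192718  1.17177915] 512.8307457553743
```

View pics/top0.png

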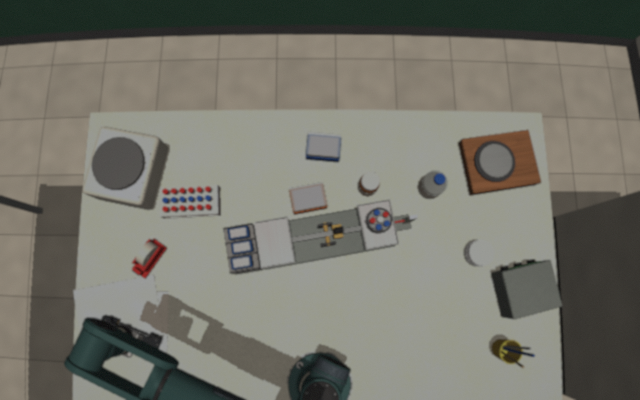

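View pics/side0.png

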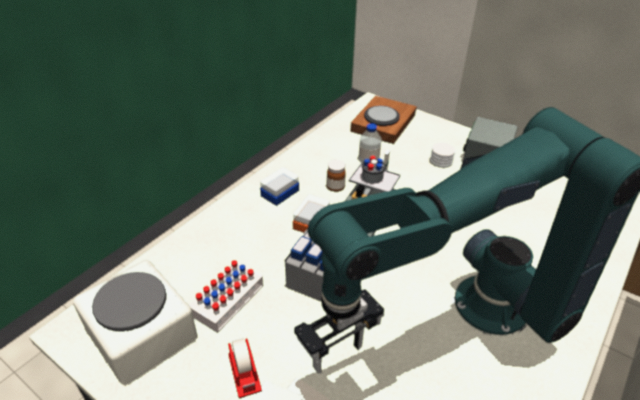

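The top view shows the balance from the dock at about (240,248) to the bucket at (380,220), with the rider grip near (330,233). The three slabs are in the dock, centred near (240,232), (240,248) and (240,263). Next I'll fit the balance frame from depth.

```bash
python3 - <<'E'
from h import *
f=dict(np.load('f_top.npz'));W=world(f)
im=f['pixels'][190:285,210:430];d=cv2.resize(im,None,fx=3.6,fy=3.6,interpolation=cv2.INTER_CUBIC)
cv2.imwrite('pics/crop0.png',cv2.cvtColor(d,cv2.COLOR_RGB2BGR))
# slab tops z~.151
z=W[...,2]
roi=np.zeros(z.shape,bool);roi[190:285,215:270]=1
m=roi&(z>.138)&(z<.16)
n,l,st,c=cv2.connectedComponentsWithStats(m.astype(np.uint8))
for i in range(1,n):
    if st[i,4]>20:
        P=W[l==i];r=cv2.minAreaRect(P[:,:2].astype(np.float32)*1000)
        print('slab',st[i,4],c[i],np.median(P,0).round(4),r)
roi[190:285,215:430]=1
for lo,hi in((.02,.04),(.088,.1),(.1,.108),(.108,.122)):
    m=roi&(z>lo)&(z<hi)
    n,l,st,c=cv2.connectedComponentsWithStats(m.astype(np.uint8))
    for i in range(1,n):
        if st[i,4]>60:
            P=W[l==i];print(lo,st[i],np.median(P,0).round(4),cv2.minAreaRect(P[:,:2].astype(np.float32)*1000))
E
```

```text
slab 255 [238.20784314 232.56470588] [0.4902 0.2528 0.1498] ((491.8280334472656, 253.67787170410156), (37.06615447998047, 68.23257446289062), 8.88221549987793)
slab 257 [241.692607   246.89883268] [0.446  0.2401 0.1499] ((446.6149597167969, 241.40164184570312), (36.74055862426758, 67.43244171142578), 8.518594741821289)
slab 249 [241.35742972 262.14457831] [0.3995 0.2397 0.15  ] ((398.385009765625, 242.37464904785156), (36.33634567260742, 67.01407623291016), 10.06436538696289)
0.02 [ 288  208   73   29 1065] [ 0.542  -0.0053  0.0291] ((538.9367065429688, -17.994216918945312), (61.43160629272461, 239.89913940429688), 9.427651405334473)
0.02 [ 271  231  104   38 1429] [ 0.4513 -0.0249  0.0289] ((451.416259765625, -7.4897918701171875), (73.02877807617188, 352.58306884765625), 10.01794147491455)
0.088 [357 200  42  51 861] [ 0.4963 -0.1856  0.0943] ((522.5264282226562, -190.49038696289062), (152.10565185546875, 112.027099609375), 10.403871536254883)
0.088 [291 222  45  24 282] [ 0.4852 -0.0086  0.0933] ((485.4407653808594, 22.065719604492188), (75.58145141601562, 137.8766326904297), 10.117151260375977)
0.108 [ 254  216   42   53 1504] [0.4643 0.1432 0.1148] ((464.7060852050781, 142.01119995117188), (151.68214416503906, 110.9809799194336), 9.919977188110352)
0.108 [223 223  37  51 487] [0.4356 0.2334 0.1164] ((445.47747802734375, 248.053466796875), (150.42202758789062, 97.36616516113281), 9.447798728942871)
```

View pics/crop0.png

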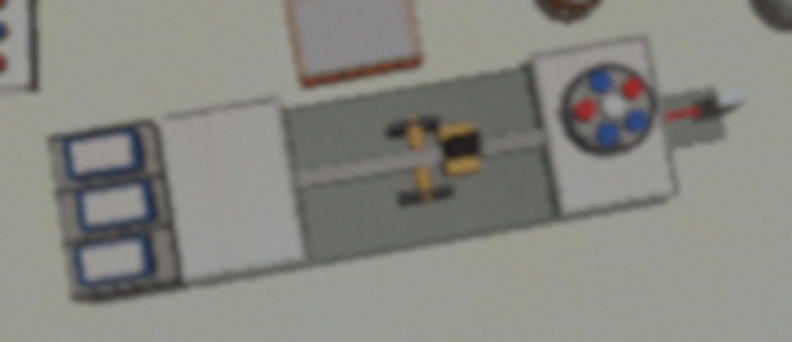

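```bash
cat >> h.py <<'E'
PIV=np.array([.4936,-.0242]); A=0.173
U=np.array([-np.sin(A),np.cos(A)]); V=np.array([np.cos(A),np.sin(A)])
def bal(P):
    P=np.asarray(P,float); d=P[...,:2]-PIV
    return np.stack([d@V,d@U,P[...,2]],-1)*1000
def tcp():
    s=read_state();a,b=s['eef_rot'][:2]
    return s['clock'],bal(s['tool_pos']).round(1),'yawerr',round(float(np.arctan2(2*a*b,a*a-b*b)-np.pi/2-A),4),s['force'].round(1),s['gripper_width']
def measure(f):
    B=bal(world(f)); x,y,z=B[...,0],B[...,1],B[...,2]
    def med(m): return (np.median(B[m],0).round(1),int(m.sum())) if m.sum()>5 else None
    return B,med
E
python3 - <<'E'
from h import *
f=dict(np.load('f_top.npz'));B,med=measure(f);x,y,z=np.moveaxis(B,-1,0)
px=f['pixels'].astype(int);dark=px.sum(-1)<110
g=(abs(x)<14)&(y<0)&(y>-80)&(z>100)
for v in range(222,240): print(v,[ (int(z[v,u]),int(px[v,u].sum())) for u in range(328,346)])
print(med(g&dark),B[g&dark].min(0),B[g&dark].max(0))
print(bal([[.4918,.2537,.15],[.4466,.2414,.15],[.3984,.2424,.15],[.4455,.248,.117]]).round(1)); print(tcp())
E
```

```text
222 [(86, 227), (90, 228), (95, 225), (94, 236), (30, 266), (33, 291), (30, 304), (31, 302), (26, 301), (29, 301), (30, 297), (33, 301), (33, 303), (25, 302), (34, 299), (24, 301), (32, 303), (33, 301)]
223 [(90, 184), (92, 180), (91, 171), (92, 194), (32, 242), (31, 281), (26, 292), (31, 293), (22, 291), (27, 297), (19, 307), (32, 306), (28, 306), (29, 303), (32, 298), (30, 299), (28, 298), (30, 301)]
224 [(94, 153), (92, 137), (90, 124), (86, 172), (32, 242), (22, 287), (22, 301), (25, 291), (113, 296), (114, 302), (117, 312), (117, 321), (115, 317), (30, 310), (31, 302), (26, 301), (26, 299), (34, 299)]
225 [(74, 147), (62, 123), (59, 119), (59, 169), (114, 257), (115, 313), (115, 326), (115, 325), (117, 326), (116, 324), (117, 319), (117, 311), (114, 300), (26, 286), (22, 280), (32, 289), (31, 299), (24, 300)]
226 [(37, 190), (42, 181), (33, 177), (109, 192), (113, 266), (121, 311), (118, 325), (106, 314), (111, 306), (109, 299), (115, 280), (117, 255), (145, 232), (147, 216), (148, 228), (32, 261), (34, 289), (31, 303)]
227 [(33, 259), (26, 258), (26, 230), (107, 215), (115, 255
[... 2291 characters left out ...]
, 298), (25, 298), (30, 292), (30, 266), (101, 229), (116, 237), (116, 255), (112, 262), (105, 261), (100, 256), (36, 254), (28, 257), (28, 272), (29, 289), (33, 295), (26, 304), (33, 300)]
239 [(88, 315), (35, 297), (35, 294), (25, 301), (30, 289), (27, 265), (26, 264), (30, 271), (25, 282), (29, 280), (28, 280), (27, 281), (29, 293), (30, 300), (36, 304), (40, 302), (24, 303), (37, 306)]
(array([ -1.4, -33.9, 150.3]), 32) [ -7.35062075 -45.31492888 143.83430353] [  5.2068509  -21.84409943 157.06499314]
[[ 46.1 274.1 150. ]
 [ -0.6 269.7 150. ]
 [-47.9 279.  150. ]
 [ -0.5 276.4 117. ]]
(0.1, array([-212. ,  587.4,  204.4]), 'yawerr', -0.5138, array([-0.1, -0.1, -0.5]), 0.09415613370660086)
```

Call:
jog_arm(
  rows=[
    [255,[0,0,0],-0.128],
    [255,[0,0,0],-0.128],
    [255,[0,0,0],-0.128],
    [255,[0,0,0],-0.129],
  ],
)

```text
clock: 0.5
tool_pos: [0.1837, 0.5181, 0.2048]
eef_rot: [0.642, 0.767, -0.001, 0.0]
force: [-0.6, 0.8, 1.1]
gripper_width: 0.0656
```

Call:
jog_arm(
  rows=[
    [255,[-3.6,2.3,0],0],
    [255,[-3.6,2.3,0],0],
    [255,[-3.6,2.3,0],0],
    [255,[-3.6,2.3,0],0],
    [255,[-3.6,2.4,0],0],
    [255,[-3.6,2.4,0],0],
    [255,[-3.5,2.4,0],0],
    [255,[0,0,0],0],
    [255,[0,0,0],0],
  ],
)

```text
clock: 1.4
tool_pos: [0.3886, 0.2986, 0.2049]
eef_rot: [0.645, 0.765, -0.0, -0.001]
force: [-0.9, -0.7, 0.6]
gripper_width: 0.0004
```

```bash
python3 - <<'E'
from h import *
print(tcp())
f=grab_frame('side');save(f,'side1.png')
f=grab_frame('top');save(f,'top1.png')
E
```

```text
(1.4, array([-47.9, 336. , 204.9]), 'yawerr', -0.0032, array([-0.9, -0.7,  0.6]), 0.0003725059574172351)
```

View pics/side1.png

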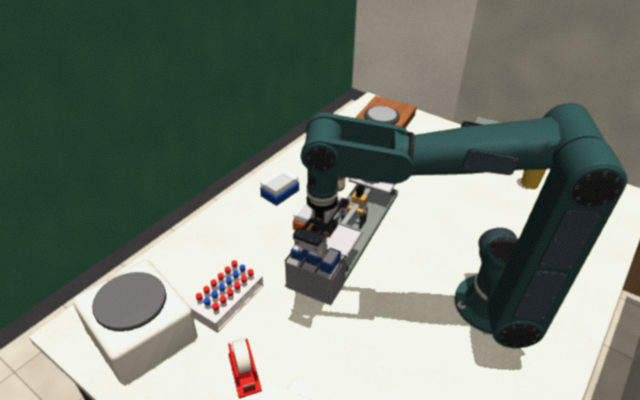

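View pics/top1.png

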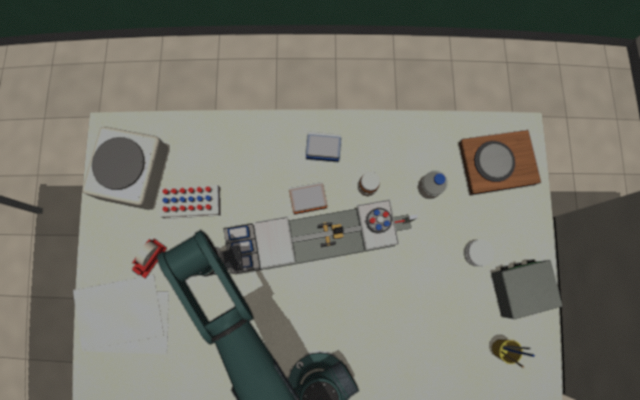

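The arm is positioned behind the near-lane slab, and the side view shows it clear of the rack and the tape. I'll lower it next.

Call:
jog_arm(
  rows=[
    [255,[0,0,3],0],
    [255,[0,0,3],0],
    [255,[0,0,2.2],0],
    [255,[0,0,0],0],
  ],
)

```text
clock: 1.9
tool_pos: [0.385, 0.2991, 0.1197]
eef_rot: [0.643, 0.766, -0.004, -0.001]
force: [-0.6, -0.2, 0.2]
gripper_width: 0.0008
```

```bash
python3 - <<'E'
from h import *
print(tcp())
E
```

```text
(1.9, array([-51.3, 337.1, 119.7]), 'yawerr', 0.002, array([-0.6, -0.2,  0.2]), 0.0008065115514201767)
```

Call:
jog_arm(
  rows=[
    [255,[-0.5,0.3,-0.2],0],
    [255,[-1.2,0,0],0],
    [255,[-1.2,0,0],0],
    [255,[-1.2,0,0],0],
    [255,[-1.2,0,0],0],
    [255,[-1.2,0,0],0],
    [255,[-1.2,0,0],0],
    [255,[-1.2,0,0],0],
    [255,[-0.6,0,0],0],
    [255,[-0.3,0,0],0],
  ],
)

```text
clock: 2.9
tool_pos: [0.4081, 0.2023, 0.1251]
eef_rot: [0.644, 0.765, -0.0, -0.0]
force: [-0.1, 1.3, -0.9]
gripper_width: 0.0004
```

```bash
cat > look.py <<'E'
import sys
from h import *
print(tcp())
n=sys.argv[1]
f=grab_frame('top')
B,med=measure(f);x,y,z=np.moveaxis(B,-1,0)
m=(abs(x)<72)&(z>133)&(z<158)&(y>110)&(y<330)
k,l,st,c=cv2.connectedComponentsWithStats(m.astype(np.uint8))
for i in range(1,k):
    if st[i,4]>40:
        P=B[l==i];print('slab?',st[i,4],med(l==i)[0],'y',np.percentile(P[:,1],[1,99]).round(),'x',np.percentile(P[:,0],[1,99]).round())
fl=lambda q:q[0][2] if q else None
cp=fl(med((abs(x)<65)&(abs(y-170)<45)&(z<122)&(z>85)))
lp=fl(med((abs(x)<70)&(abs(y+170)<50)&(np.hypot(x,y+170)>48)&(z<122)&(z>85)))
print('pans',cp,lp,'tilt',(lp-cp)/340 if cp and lp else None)
g=(abs(x)<14)&(abs(y)<95)&(z>142)&(z<160)
print('grip',med(g),np.percentile(y[g],[2,98]) if g.any() else '')
im=cv2.cvtColor(f['pixels'],cv2.COLOR_RGB2BGR)[190:285,210:430]
a=cv2.resize(im,(704,304),interpolation=cv2.INTER_CUBIC)
s=grab_frame('side');im=cv2.cvtColor(s['pixels'],cv2.COLOR_RGB2BGR)[120:310,250:450]
b=cv2.resize(im,(305,290),interpolation=cv2.INTER_CUBIC)
o=np.zeros((594,704,3),np.uint8);o[:304]=a;o[304:,:305]=b
# pointer region
p=proj(s,[np.r_[PIV+U*(-.264),.085]])[0];u,v=p.astype(int)
o[304:,310:600]=cv2.resize(cv2.cvtColor(s['pixels'],cv2.COLOR_RGB2BGR)[v-30:v+30,u-30:u+30],(290,290),interpolation=cv2.INTER_CUBIC)
cv2.imwrite('pics/%s.png'%n,o)
E
python3 look.py l1
```

```text
(2.9, array([-45.2, 237.8, 125.1]), 'yawerr', -0.0019, array([-0.1,  1.3, -0.9]), 0.0004279332571079502)
slab? 154 [ 52.2 277.2 150.5] y [241. 306.] x [38. 64.]
pans 114.5 94.1 tilt -0.06000000000000002
grip (array([ -0. , -34.5, 149.1]), 62) [-48.71068297 -20.95003472]
```

View pics/l1.png

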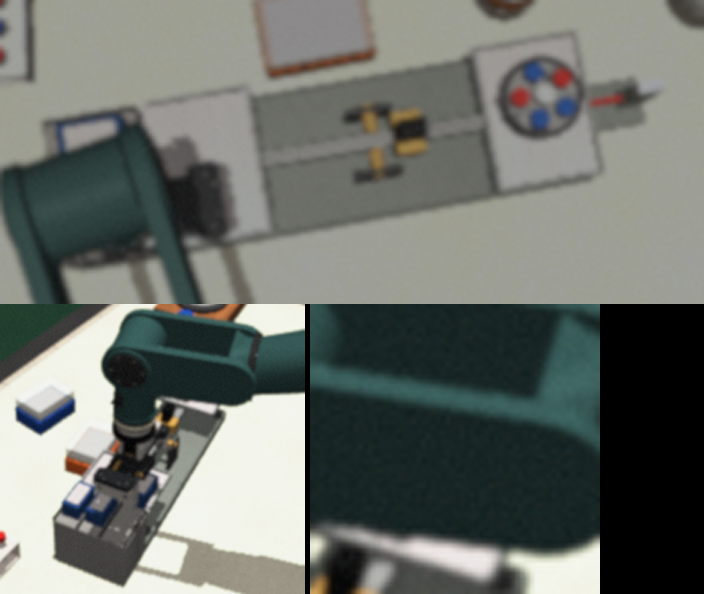

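The slab in the near lane has crossed the dock edge. I'll push it about 21 mm further.

Call:
jog_arm(
  rows=[
    [255,[-0.7,-0.1,0.3],0],
    [255,[-0.7,0,0],0],
    [255,[-0.5,0,0],0],
    [255,[-0.2,0,0],0],
    [255,[1.5,0,0],0],
    [255,[1.5,0,-3],0],
    [255,[2,0,-4],0],
    [255,[3,0,-4],0],
    [255,[4,0,0],0],
    [255,[4,0,0],0],
  ],
)

```text
clock: 4.0
tool_pos: [0.3842, 0.341, 0.2346]
eef_rot: [0.644, 0.765, 0.002, 0.001]
force: [1.1, 0.4, -0.2]
gripper_width: -0.0
```

```bash
python3 look.py l2
```

```text
(4.0, array([-44.9, 378.6, 234.6]), 'yawerr', -0.0022, array([ 1.1,  0.4, -0.2]), -3.922290254212079e-05)
slab? 256 [ 44.5 272.7 150.4] y [241. 306.] x [28. 64.]
slab? 258 [ -1.5 268.5 150.1] y [236. 302.] x [-19.  17.]
slab? 251 [-50.1 171.9 149.1] y [139. 204.] x [-68. -32.]
pans 114.6 94.2 tilt -0.05999999999999998
grip (array([-1.000e-01, -3.440e+01,  1.507e+02]), 64) [-49.78674474 -20.82024552]
```

View pics/l2.png

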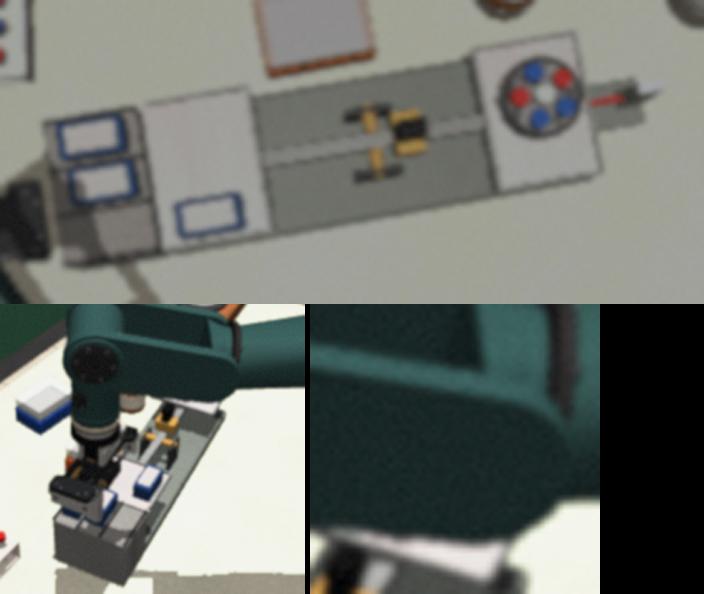

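Slab 1 lies flat on the pan at balance coordinates (-50, 172). The beam is still on its lower stop, so I'll take the half-open gripper over the rider grip next.

Call:
jog_arm(
  rows=[
    [92,[-4.2,0.5,0],0],
    [92,[-4.6,0.5,0],0],
    [92,[-4.6,0.5,0],0],
    [92,[-4.6,0.5,0],0],
    [92,[-4.6,0.5,0],0],
    [92,[-4.6,0.5,0],0],
    [92,[-4.6,0.5,0],0],
    [92,[-4.6,0.5,0],0],
    [92,[-4.6,0.5,0],0],
    [92,[0,0,0],0],
  ],
)

```text
clock: 5.1
tool_pos: [0.4977, -0.0625, 0.2312]
eef_rot: [0.647, 0.763, -0.002, -0.0]
force: [-0.0, 0.3, 0.1]
gripper_width: 0.06
```

```bash
python3 -c "
from h import *
print(tcp())"
```

```text
(5.1, array([ -2.6, -38.4, 231.2]), 'yawerr', -0.0093, array([-0. ,  0.3,  0.1]), 0.05996097514775397)
```

Call:
jog_arm(
  rows=[
    [92,[0.4,0.2,3],-0.01],
    [92,[0,0,3],0],
    [92,[0,0,2.5],0],
    [92,[0,0,1.8],0],
    [92,[0,0,0],0],
    [92,[0,0,0],0],
  ],
)

```text
clock: 5.7
tool_pos: [0.4988, -0.052, 0.1296]
eef_rot: [0.64, 0.769, -0.0, -0.0]
force: [0.6, -1.0, 1.1]
gripper_width: 0.06
```

```bash
python3 look.py l3
```

```text
(5.7, array([  0.3, -28.2, 129.6]), 'yawerr', 0.0093, array([ 0.6, -1. ,  1.1]), 0.05995844211065122)
slab? 257 [ 45.  272.6 150.4] y [240. 306.] x [28. 63.]
slab? 256 [ -1.1 269.3 150.2] y [236. 302.] x [-19.  17.]
slab? 255 [-50.3 171.3 148.5] y [139. 204.] x [-68. -32.]
pans 114.6 94.0 tilt -0.06058823529411763
grip None
```

View pics/l3.png

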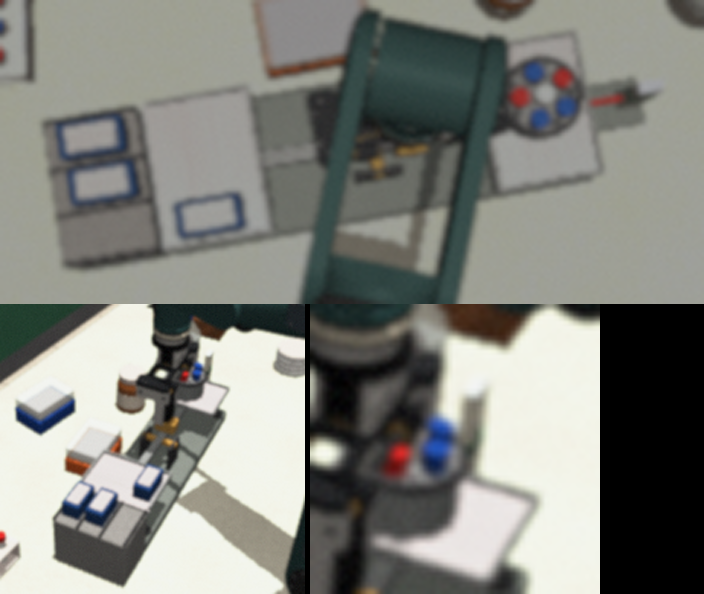

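Call:
jog_arm(
  rows=[
    [92,[1,0,0.4],0],
    [92,[1,0,0],0],
    [92,[1,0,0],0],
    [92,[1,0,0],0],
    [92,[1,0,0],0],
    [92,[1,0,0],0],
    [92,[1,0,0],0],
    [92,[0.8,0,0],0],
    [92,[-0.7,0,0],0],
    [92,[0,0,0],0],
  ],
)

```text
clock: 6.8
tool_pos: [0.486, 0.0176, 0.125]
eef_rot: [0.64, 0.769, -0.0, -0.001]
force: [0.5, -0.1, -0.1]
gripper_width: 0.0602
```

```bash
python3 look.py l4
```

```text
(6.8, array([ -0.3,  42.5, 125. ]), 'yawerr', 0.0092, array([ 0.5, -0.1, -0.1]), 0.060194857384724604)
slab? 259 [ 44.7 273.  150.3] y [241. 307.] x [28. 63.]
slab? 258 [ -1.1 268.7 150.4] y [236. 302.] x [-18.  17.]
slab? 236 [-49.9 171.9 139.6] y [139. 204.] x [-67. -32.]
pans 105.6 103.3 tilt -0.006764705882352933
grip None
```

View pics/l4.png

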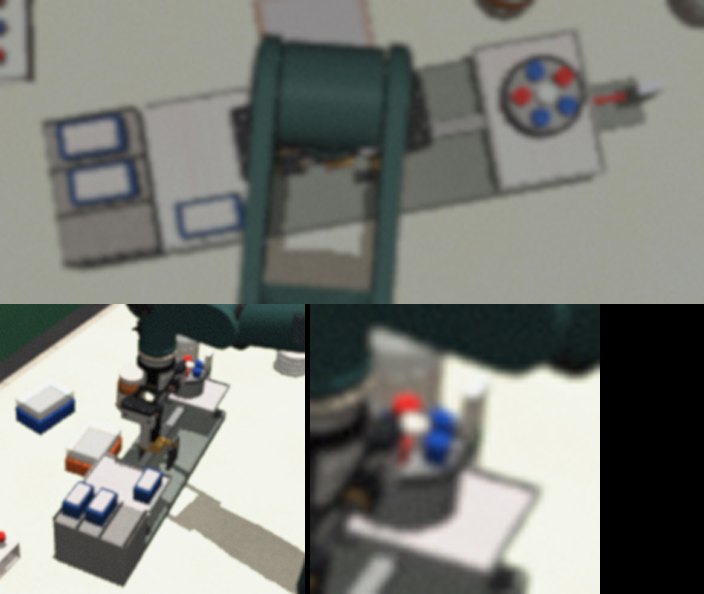

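The beam is off its stop at about -0.007 rad. I'll retract straight up, let it settle, and measure again.

Call:
jog_arm(
  rows=[
    [92,[0,0,-2],0],
    [92,[0,0,-3],0],
    [92,[0,0,-4],0],
    [92,[3,-4,0],0],
    [92,[3,-4,0],0],
    [92,[3,-4,0],0],
    [92,[3,-4,0],0],
    [92,[3,-4,0],0],
    [92,[3,-4,0],0],
    [92,[0,0,0],0],
  ],
)

```text
clock: 7.9
tool_pos: [0.2141, 0.1534, 0.2162]
eef_rot: [0.636, 0.771, 0.002, -0.0]
force: [0.4, -0.3, -0.1]
gripper_width: 0.0599
```

```bash
python3 look.py l5
```

```text
(7.9, array([-244.8,  223. ,  216.2]), 'yawerr', 0.0184, array([ 0.4, -0.3, -0.1]), 0.059868605632493195)
slab? 257 [ 44.8 272.2 150.4] y [241. 306.] x [27. 63.]
slab? 257 [ -1.2 269.2 150.2] y [237. 302.] x [-19.  17.]
slab? 252 [-50.3 171.6 147.3] y [139. 204.] x [-68. -32.]
pans 113.2 95.2 tilt -0.052941176470588235
grip (array([ -0.7,  36.2, 153.5]), 61) [22.49927104 50.48437742]
```

View pics/l5.png

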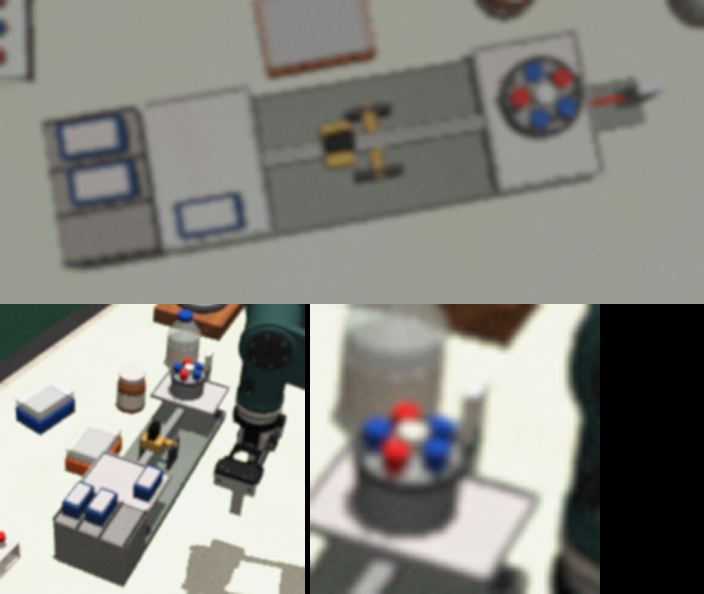

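Call:
jog_arm(
  rows=[
    [92,[0,0,0],0],
    [92,[0,0,0],0],
    [92,[0,0,0],0],
    [92,[0,0,0],0],
    [92,[0,0,0],0],
    [92,[0,0,0],0],
    [92,[0,0,0],0],
    [92,[0,0,0],0],
    [92,[0,0,0],0],
    [92,[0,0,0],0],
  ],
)

```text
clock: 9.0
tool_pos: [0.2177, 0.1514, 0.2155]
eef_rot: [0.64, 0.769, 0.0, 0.0]
force: [-0.2, -0.1, 0.6]
gripper_width: 0.0601
```

```bash
python3 look.py l6
```

```text
(9.0, array([-241.6,  220.5,  215.5]), 'yawerr', 0.0094, array([-0.2, -0.1,  0.6]), 0.06005424307109382)
slab? 260 [ 45.1 272.  150.4] y [240. 307.] x [27. 64.]
slab? 261 [ -1.5 269.6 150.3] y [237. 302.] x [-19.  17.]
slab? 255 [-50.2 171.6 147.1] y [139. 204.] x [-68. -32.]
pans 113.1 95.7 tilt -0.05117647058823527
grip (array([-1.00e-01,  3.70e+01,  1.53e+02]), 64) [22.53459316 50.91666715]
```

At rest the tilt is -0.051 rad with the rider grip at y≈36.7. It needs about 18 mm more rider travel, plus about 2 mm of apparent shift from levelling. I'll re-engage with a narrower opening.

Call:
jog_arm(
  rows=[
    [119,[-3,4,0],0],
    [119,[-3,4,0],0],
    [119,[-3,4,0],0],
    [119,[-3,4,0],0],
    [119,[-3,4,0],0],
    [119,[-2.9,4.2,0],0],
    [119,[0,0,0],0],
    [119,[0,0,0],0],
  ],
)

```text
clock: 9.9
tool_pos: [0.4874, 0.0192, 0.214]
eef_rot: [0.64, 0.768, -0.001, -0.002]
force: [-0.4, -0.4, -0.2]
gripper_width: 0.05
```

```bash
python3 -c "
from h import *
print(tcp())"
```

```text
(9.9, array([  1.3,  43.8, 214. ]), 'yawerr', 0.008, array([-0.4, -0.4, -0.2]), 0.050023093721557915)
```

Call:
jog_arm(
  rows=[
    [119,[-0.4,-0.1,1],0],
    [119,[0,0,3],0],
    [119,[0,0,3],0],
    [119,[0,0,1.8],0],
    [119,[0,0,0],0],
    [119,[0,0,0],0],
  ],
)

```text
clock: 10.5
tool_pos: [0.4863, 0.016, 0.1284]
eef_rot: [0.639, 0.769, 0.0, 0.001]
force: [0.7, -0.0, 0.1]
gripper_width: 0.0496
```

```bash
python3 -c "
from h import *
print(tcp())"
```

```text
(10.5, array([ -0.3,  40.8, 128.4]), 'yawerr', 0.0102, array([ 0.7, -0. ,  0.1]), 0.049646378159348234)
```

Call:
jog_arm(
  rows=[
    [119,[0.7,0,0.2],0],
    [119,[0.7,0,0],0],
    [119,[0.5,0,0],0],
    [119,[0.3,0,0],0],
    [119,[0,0,0],0],
    [119,[-0.6,0,0],0],
    [119,[0,0,0],0],
  ],
)

```text
clock: 11.2
tool_pos: [0.4841, 0.0307, 0.1254]
eef_rot: [0.64, 0.768, -0.0, -0.0]
force: [1.0, -0.4, -0.9]
gripper_width: 0.05
```

Call:
jog_arm(
  rows=[
    [119,[0,0,-2],0],
    [119,[0,0,-3],0],
    [119,[0,0,-4],0],
    [119,[3,-4,0],0],
    [119,[3,-4,0],0],
    [119,[3,-4,0],0],
    [119,[3,-4,0],0],
    [119,[3,-4,0],0],
    [119,[3,-4,0],0],
    [119,[0,0,0],0],
  ],
)

```text
clock: 12.2
tool_pos: [0.2116, 0.1668, 0.2162]
eef_rot: [0.636, 0.772, 0.002, -0.0]
force: [0.7, -0.5, 0.7]
gripper_width: 0.0504
```

Call:
jog_arm(
  rows=[
    [119,[0,0,0],0],
    [119,[0,0,0],0],
    [119,[0,0,0],0],
    [119,[0,0,0],0],
    [119,[0,0,0],0],
    [119,[0,0,0],0],
    [119,[0,0,0],0],
    [119,[0,0,0],0],
    [119,[0,0,0],0],
    [119,[0,0,0],0],
  ],
)

```text
clock: 13.2
tool_pos: [0.2154, 0.1648, 0.2155]
eef_rot: [0.64, 0.769, 0.0, 0.0]
force: [0.8, -0.3, 1.3]
gripper_width: 0.0501
```

```bash
python3 look.py l7; python3 look.py l8
```

```text
(13.2, array([-241.5,  234. ,  215.5]), 'yawerr', 0.0093, array([ 0.8, -0.3,  1.3]), 0.05011237767833236)
slab? 261 [ 44.8 272.8 149.9] y [240. 307.] x [28. 63.]
slab? 263 [ -1.5 268.8 150.5] y [237. 302.] x [-19.  17.]
slab? 243 [-50.  171.4 139.8] y [139. 204.] x [-67. -32.]
pans 106.1 103.0 tilt -0.009117647058823513
grip (array([-1.000e-01,  5.450e+01,  1.525e+02]), 64) [40.39208188 68.23123415]
(13.3, array([-241.5,  234. ,  215.5]), 'yawerr', 0.0094, array([-0.2, -0.6, -0.4]), 0.05005104343918206)
slab? 254 [ 44.6 273.5 150. ] y [240. 306.] x [28. 64.]
slab? 259 [ -1.3 268.8 150.2] y [236. 302.] x [-19.  17.]
slab? 247 [-50.4 171.1 140.3] y [139. 204.] x [-68. -32.]
pans 106.4 102.8 tilt -0.010588235294117673
grip (array([  0.3,  54.7, 152. ]), 63) [40.38739895 68.24473475]
```

View pics/l8.png

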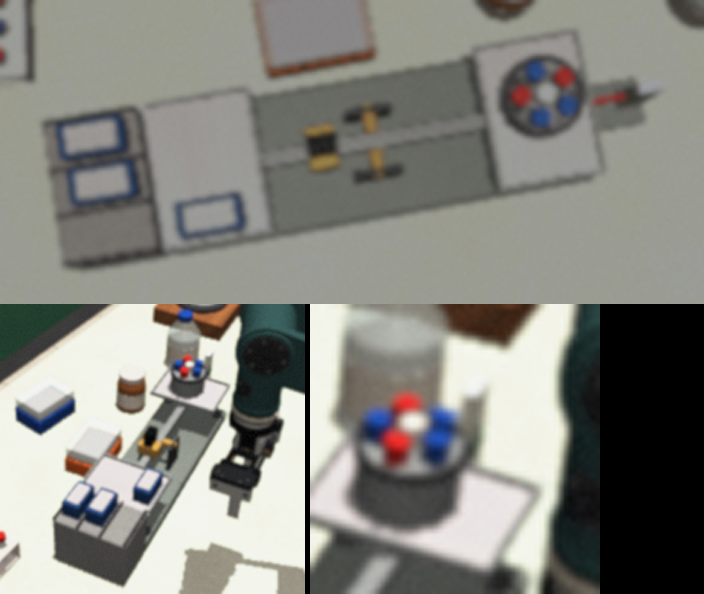

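The rest tilt is about -0.010 rad, which is inside the band. Time is plentiful, so I'll trim 3.5 mm more to centre it.

Call:
jog_arm(
  rows=[
    [119,[-3,4,0],0],
    [119,[-3,4,0],0],
    [119,[-3,4,0],0],
    [119,[-3,4,0],0],
    [119,[-3,4,0],0],
    [119,[-2.9,4.2,0],0],
    [119,[-0.2,-0.1,0],0],
    [119,[0,0,0],0],
  ],
)

```text
clock: 14.2
tool_pos: [0.4844, 0.0303, 0.2141]
eef_rot: [0.64, 0.768, -0.001, -0.002]
force: [-0.1, -0.3, 0.4]
gripper_width: 0.0504
```

```bash
python3 -c "
from h import *
print(tcp())"
```

```text
(14.2, array([  0.3,  55.3, 214.1]), 'yawerr', 0.0078, array([-0.1, -0.3,  0.4]), 0.05041121693001486)
```

Call:
jog_arm(
  rows=[
    [119,[0,0,1],0],
    [119,[0,0,3],0],
    [119,[0,0,3],0],
    [119,[0,0,1.8],0],
    [119,[0,0,0],0],
    [119,[0,0,0],0],
  ],
)

```text
clock: 14.8
tool_pos: [0.4836, 0.0316, 0.1283]
eef_rot: [0.639, 0.769, 0.0, 0.0]
force: [0.2, -0.5, 0.5]
gripper_width: 0.05
```

```bash
python3 -c "
from h import *
print(tcp())"
```

```text
(14.8, array([ -0.3,  56.6, 128.3]), 'yawerr', 0.0104, array([ 0.2, -0.5,  0.5]), 0.05004712985499857)
```

Call:
jog_arm(
  rows=[
    [119,[0.4,0,0.2],0],
    [119,[0.3,0,0],0],
    [119,[0.25,0,0],0],
    [119,[0,0,0],0],
    [119,[0,0,0],0],
    [119,[-0.6,0,0],0],
    [119,[0,0,0],0],
  ],
)

```text
clock: 15.5
tool_pos: [0.4838, 0.0336, 0.1255]
eef_rot: [0.64, 0.768, -0.0, 0.0]
force: [-0.1, 0.4, -0.2]
gripper_width: 0.0505
```

Call:
jog_arm(
  rows=[
    [119,[0,0,-2],0],
    [119,[0,0,-3],0],
    [119,[0,0,-4],0],
    [119,[3,-4,0],0],
    [119,[3,-4,0],0],
    [119,[3,-4,0],0],
    [119,[3,-4,0],0],
    [119,[3,-4,0],0],
    [119,[3,-4,0],0],
    [119,[0,0,0],0],
  ],
)

```text
clock: 16.5
tool_pos: [0.2112, 0.17, 0.2162]
eef_rot: [0.636, 0.772, 0.002, -0.0]
force: [0.0, -0.5, -0.9]
gripper_width: 0.05
```

Call:
jog_arm(
  rows=[
    [119,[0,0,0],0],
    [119,[0,0,0],0],
    [119,[0,0,0],0],
    [119,[0,0,0],0],
    [119,[0,0,0],0],
    [119,[0,0,0],0],
    [119,[0,0,0],0],
    [119,[0,0,0],0],
    [119,[0,0,0],0],
    [119,[0,0,0],0],
  ],
)

```text
clock: 17.5
tool_pos: [0.215, 0.1678, 0.2155]
eef_rot: [0.64, 0.769, 0.0, 0.0]
force: [0.3, -0.3, 0.6]
gripper_width: 0.0506
```

```bash
python3 look.py l9; python3 look.py l10
```

```text
(17.5, array([-241.4,  237.1,  215.5]), 'yawerr', 0.0094, array([ 0.3, -0.3,  0.6]), 0.05058125222579723)
slab? 259 [ 44.9 272.6 150.3] y [240. 307.] x [27. 63.]
slab? 260 [ -1.5 269.3 150.4] y [237. 302.] x [-19.  17.]
slab? 236 [-49.8 172.  138.6] y [140. 204.] x [-67. -32.]
pans 104.8 104.0 tilt -0.00235294117647058
grip (array([  0.6,  57.3, 152.8]), 59) [43.42208882 71.89956264]
(17.6, array([-241.4,  237.1,  215.5]), 'yawerr', 0.0094, array([-0.1,  0.5,  0.1]), 0.050377694489885695)
slab? 260 [ 44.7 272.5 150.3] y [240. 306.] x [28. 64.]
slab? 260 [ -1.1 268.9 150.2] y [237. 302.] x [-19.  17.]
slab? 236 [-49.7 173.1 138.7] y [139. 204.] x [-67. -32.]
pans 104.7 104.0 tilt -0.002058823529411773
grip (array([  0. ,  57.9, 151.8]), 64) [43.40635968 71.84057592]
```

View pics/l10.png

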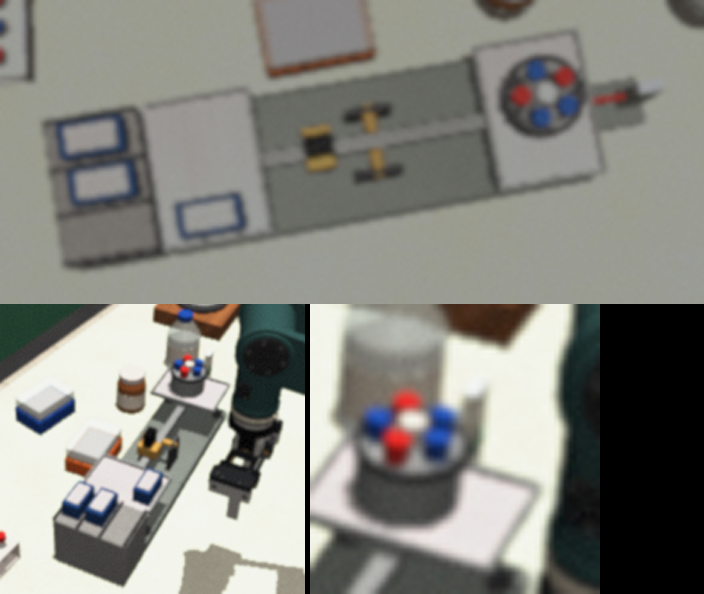

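The tilt is -0.002 rad and steady over two looks. One slab lies flat on the pan at y≈172, the two spares are 40 mm or more behind the dock edge, and the arm is clear. I'm handing it in.

```bash
python3 -c "
from cell import hand_in
print(hand_in())"
```

```text
the job is handed in; nothing more can be done
None
```

I counterbalanced the bucket with one slab and handed the job in at about 17.6 s; no verdict is reported. I pushed the near-lane slab onto the counter pan, then pushed the rider in three steps to about +58 mm.

Last checks, from the top camera's depth:
- **Beam:** the tilt was -0.002 rad in two looks 0.1 s apart, after more than 1 s of settling. The band allows ±0.02 rad.
- **Slab on the pan:** it lies flat, about 2 mm from the pan's middle along the beam and about 50 mm to one side.
- **Spare slabs:** they are about 40 and 44 mm behind the dock edge and were not moved.
- **Bucket and bystanders:** none looked moved in the pictures, though I did not measure them. The gripper stood well clear of everything.

**Not checked:** I could not read the pointer against the green band directly. The bucket hid it in the side view, so the level reading rests on the difference in pan heights.

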